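# Close the shutter and index the lens tube to the beam expander

### The job

First close the beam shutter by tipping its toggle lever all the way over, away from the robot. Then, turning it steadily and without flinging it, swing the indexing turntable round until the black lens tube on it points straight at the silver beam-expander barrel and sits in its detent there. Leave the shutter closed and do not disturb the loose things lying about the bench.

Things in the scene. Friction and masses are not known exactly. Their poses are not given: they have to be found in the camera images.
- turntable (a joint): Angle of the indexing turntable (rad, positive anticlockwise from above) about the vertical axis through indexer_base's origin. A detent cam draws it to the nearest of three detents, -1.571, 0 and +1.571 (watersheds at +-0.785); stops at +-1.68. It starts near 0. Turning takes 4 to 6 N at the handle, plus 3 N per 1 rad/s. Over 4 rad/s is flinging it.
- indexer_base: Fixed square aluminium base, 200 x 200 mm, 30 mm high; origin at the middle of its underside. On it turns a round aluminium table, 190 mm across, top 50 mm above the bench. At angle 0 the tube points along the base's +x (away from the robot) and the handle is on its -x side; at +1.571 the tube points along the base's +y, at -1.571 along its -y.
- handle_top (a point): Centre of the top end of the turntable's upright handle, a round post 75 mm from the axis, across from the tube's mouth; top 175 mm above the bench. Its top 65 mm is a round black grip, 22 mm diameter, above a 14 mm steel stem. It moves with the table and does not spin. All else on the indexer and at both stations is lower than 120 mm.
- tube_mouth (a point): Centre of the open end of the black lens tube (35 mm diameter, 110 mm long, lying level on a saddle on the turntable, axis 95 mm above the bench); 90 mm from the turntable's axis.
- expander: Silver round barrel, 120 mm long, 48 mm over its collars, level along its own y on a fixed foot, axis 95 mm above the bench. Origin on the bench under its middle, 190 mm from the turntable's axis on the base's +y or -y side (it swaps with the ferrule block): at one outer detent the tube points along its axis, mouth 100 mm from its middle.
- ferrule_block: White ceramic fibre-ferrule block, a rectangular block 56 x 100 x 56 mm on a fixed foot, top at 118 mm, at the station across from the expander. Origin on the bench under its middle. The tube must not be left facing this one.
- shutter (a joint): Toggle lever of the beam shutter (rad): 0 = open, leaning toward the shutter base's -x (toward the robot); 1.0 = fully closed, leaning toward its +x. It starts between 0 and 0.12. Stiff enough to stay where it is left; about 1 N at the tip moves it; a hard stop at each end.
- shutter_base: Fixed grey shutter housing, 70 (along x) x 50 x 25 mm, origin at the middle of its underside. The lever pivots about its y axis 22 mm above the bench over the origin and leans 0.5 rad from upright at either end. It stands nearer the robot than the indexer, to the left or right (it changes places with the meter).
- shutter_tip (a point): Centre of the black ball (26 mm diameter) on the end of the shutter's 10 mm thick steel lever, 100 mm from the pivot; about 110 mm above the bench at both ends of the swing.
- meter: Fixed grey power meter, a flat box 70 x 100 x 46 mm, origin under its middle. Not used.
- holder_short: Loose blue post holder, 60 mm high, 48 mm across the foot, standing between the robot and the indexer; origin under its foot. Leave alone.
- holder_tall: Loose blue post holder, 80 mm high, 48 mm across the foot, beyond the indexer; origin under its foot. Leave alone.
- lens_case: Loose wooden lens case, 90 x 120 x 35 mm, beyond the indexer; origin under its middle. Leave alone.
- driver: Loose screwdriver, 170 mm long, black handle, lying beyond the indexer; origin under its middle. Leave alone.
- spare_plate: Loose aluminium mounting plate, 100 x 70 x 12 mm with a 30 mm hole, lying on the left of the bench; origin under its middle. Leave alone.

How it is judged (in metres and radians):
On the way, in this order (a step that is already met when the one before it is completed fails the run):
1. the shutter lever is tipped fully over to closed (value of joint shutter above 0.85 rad), for 0.2 s.
2. then the lens tube is brought round to face the expander (x of tube_mouth in the frame of expander between -0.007 and 0.007 m and horizontal distance between tube_mouth and expander below 0.115 m and value of joint shutter above 0.85 rad), for 0.2 s.
At the end, for the whole second after the job is handed in: The shutter lever is closed (joint above 0.85 rad of 1.0); the lens tube's mouth is within 7 mm of the expander barrel's axis line, sideways, and within 115 mm of its middle (about 4.5 degrees either side of the detent on the expander's side); the turntable is at rest (under 0.05 rad/s) (all of step 2 and velocity of joint turntable between -0.05 and 0.05 rad/s); the robot touches nothing.
It fails at once if the turntable is flung round (faster than 4 rad/s) (velocity of joint turntable above 4 rad/s or velocity of joint turntable below -4 rad/s).
It fails at once if a loose bystander is shifted by more than 30 mm (distance of any of holder_short, holder_tall, lens_case, driver, spare_plate from where it was at the start of the episode above 0.03 m).
It also fails if it takes over 62 s, if anything falls off the work surface, if the arm or the gripper's body presses on something with over 40 N, if the wrist force passes 120 N, or if a joint passes its speed limit or range.

### The arm

A 6-joint arm with a two-finger parallel gripper is mounted at the origin on the work surface. World frame = base frame: x ahead of the robot, y to its left, z up, the work surface at z = 0. Lengths are in mm, angles in rad, forces in N, time in s.
With the tool pointing down it reaches from about 275 to 1000 mm from the base axis. Payload 8.4 kg.
Tool frame: the origin (TCP) lies between the finger pads; the fingertips stand 17 mm ahead of it and the grasp point (between the pads) lies 2 mm behind it; z points along the fingers, y is the line along which they close (so a half turn about z gives the same grasp; the last joint's range is limited). The gripper opens to 85 mm and grips with 20 to 120 N. Pads are 22 mm wide; open, the fingers measure 114 mm over their backs; the gripper's body (76 mm by 85 mm) begins 54 mm behind the grasp point. The pads swing forward as they close: fully open they stand 13 mm farther back than shut.
Start: joints at [-1.149, 0.353, 1.633, -0, 1.155, -0.002], TCP at [257.016, -569.711, 248.281] pointing down, gripper open.
Joint ranges: [-2.63, 2.63], [-0.92, 2.1], [0.06, 2.66], [-1.3, 4.44], [0, 2.69], [-3.02, 3.02]. Speed limits (rad/s): [2.22, 2.22, 2.79, 3.14, 3.14, 3.14].

### API

Orientations are given as [roll, pitch, yaw] about the fixed x, y, z axes, in that order (R = Rz(yaw) Ry(pitch) Rx(roll)).
In Python, from rig import sense, grab_frame, sign_off gives the robot as it stands. The module is installed in compiled form; this text tells all that it offers.
- The arm moves only by the tool send_rows, never from a script. Its argument "moves" is a list that holds one entry, the list of rows, each a list of 7 numbers: the shift along the world's x, y, z in m, then the turn, a rotation vector about the world's x, y, z in rad, then the opening, from -1 (shut) to 1 (fully open). In form: [[[dx, dy, dz, rx, ry, rz, jaw], ...]]. A call has 1 to 10 rows; each row shifts and turns the commanded pose from where the row before left it; what a row does not reach is not made up. A row lasts 1/10 s, in which the tool goes at most 50 mm and 8.59 degrees, less where a joint would pass 70% of its speed; a pose out of reach is approached as far as the arm can. A call with a gripper value outside its range is refused whole. The fingers move at their own pace and stop on an object; "grip_force" is the grip in N (left out, the last holds). Time passes only in rows, so rows that do not move let the fingers close. It gives the time, the measured TCP pose, the force, the opening and the grip force at its end, in the units of the state.
- sense(): the state, without advancing time (a new reading comes with each control period).
- grab_frame(name): name is "scene" or "side" or "wrist"; returns a dict with "img" (420x560x3 uint8, red, green, blue), "mtx" (3x3 intrinsics, pixels), "rvec" (rotation vector, rad) and "tvec" (3), from world to camera coordinates, as OpenCV has them; the wrist camera has in their place "T_tool_cam" (4x4, takes a point from camera to tool coordinates, whose origin is the TCP and whose axes are the flange's). Camera axes: x right, y down, z forward; pixel columns grow to the right and rows downward; lengths in mm; the calibration is good to about 2 mm. A picture is of the moment at which its call begins: read the wrist's pose just before it. There is no depth.
- sign_off(): hands the job in; it is judged then, once.
The state is a dict: "clock": time; "qpos": joint angles; "qvel": joint speeds; "joint_efforts": joint torques, N m; "eef_pos": TCP position; "tcp_rot": TCP orientation; "contact_force": force on the tool from outside, world axes, zero at the start; "wrist_torque": the same for the moment, N m; "opening": opening from 0.0 (shut) to 1.0 (fully open); "grasp_force": force on a finger pad.
Only numpy, scipy, OpenCV 4.12 (cv2) and the standard library are available. Lean on these libraries where they do the work, as an engineer would, in place of code of your own. Each camera call takes 0.05 s, during which the arm holds its last target. There are 200 camera calls.

## Working session

There is one attempt and no reset: what is moved stays moved. The work goes in short steps, Python scripts to look and compute and a tool call to move; the robot and the scene stay as the last step left them, time stands still between calls to the robot, and variables do not carry over. Pictures are saved under pics/ and viewed, at most 10 in all, crops included, and the job is handed in when it is done.

Besides the shell and the picture viewer there is one more tool, called after "Emit:" as name([rows], argument=value, ...), one row to a line, values as JSON. send_rows: Moves the arm, as the interface text tells. Its arguments: {"type":"object","properties":{"moves":{"type":"array"},"grip_force":{"type":"number"}},"required":["moves"]}

```bash
mkdir -p pics; cat > h.py <<'E'
import numpy as np,cv2,json
from rig import sense,grab_frame,sign_off
def snap(n,f):
    d=grab_frame(n); cv2.imwrite(f'pics/{f}.png',cv2.cvtColor(d['img'],cv2.COLOR_RGB2BGR))
    np.savez(f'pics/{f}.npz',**d); return d
def ray(d,uv):
    K=np.array(d['mtx']);R=cv2.Rodrigues(np.array(d['rvec'],float))[0];t=np.array(d['tvec'],float).ravel()
    v=R.T@np.linalg.inv(K)@np.array([uv[0],uv[1],1.]);return -R.T@t,v/np.linalg.norm(v)
def plane(d,uv,z):
    c,v=ray(d,uv);return c+v*(z-c[2])/v[2]
def tri(d1,u1,d2,u2):
    c1,v1=ray(d1,u1);c2,v2=ray(d2,u2)
    s=np.linalg.lstsq(np.c_[v1,-v2],c2-c1,rcond=None)[0]
    a=c1+s[0]*v1;b=c2+s[1]*v2;return (a+b)/2,np.linalg.norm(a-b)
E
python3 - <<'E'
from h import *
np.set_printoptions(precision=1,suppress=True)
for n in('scene','side'):
    d=snap(n,n+'0');print(n,ray(d,(280,210)))
print(sense())
E
```

```text
scene (array([1397.9,  362.8,  999.5]), array([-0.7, -0.3, -0.7]))
side (array([ 107.1,  924.9, 1117.1]), array([ 0.4, -0.6, -0.7]))
{'clock': 0.1, 'qpos': array([-1.1,  0.4,  1.6, -0. ,  1.2, -0. ]), 'qvel': array([-0., -0., -0., -0.,  0., -0.]), 'joint_efforts': array([  0. , -60.6, -34.3,   0. ,   0. ,  -0. ]), 'eef_pos': array([ 256.8, -569.4,  247.6]), 'tcp_rot': array([-3.1,  0. ,  0.4]), 'contact_force': array([-0.1, -0.3, -1. ]), 'wrist_torque': array([ 0., -0.,  0.]), 'grasp_force': 0.0, 'opening': 1.0011158301390901}
```

View pics/scene0.png

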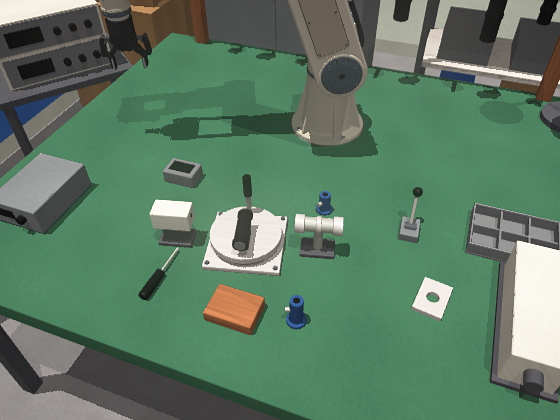

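View pics/side0.png

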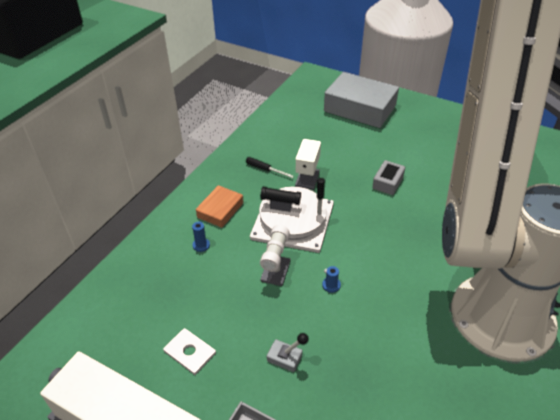

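The scene view shows the shutter ball at (418,191), the handle top at (247,178), the tube mouth at about (240,243), the expander at (320,225) on the +y side and the ferrule block at (172,215). In the side view the ball is at (303,338), the handle top at (321,181) and the short holder at (332,278). I'll refine these with masks.

```bash
python3 - <<'E'
from h import *
np.set_printoptions(precision=1,suppress=True)
S=dict(np.load('pics/scene0.npz'));D=dict(np.load('pics/side0.npz'))
def blob(d,seed,r,f):
    h=cv2.cvtColor(d['img'],cv2.COLOR_RGB2HSV); m=f(h,d['img'].astype(int)).astype(np.uint8)
    x,y=seed;w=np.zeros_like(m);w[y-r:y+r+1,x-r:x+r+1]=1;m&=w
    n,l,s,c=cv2.connectedComponentsWithStats(m)
    i=1+np.argmax(s[1:,4]);ys,xs=np.where(l==i);return c[i],s[i],xs,ys
dark=lambda h,i:i.max(2)<48
blue=lambda h,i:(h[...,0]>100)&(h[...,0]<130)&(h[...,1]>120)&(h[...,2]>40)
a=blob(S,(418,191),9,dark);b=blob(D,(303,338),9,dark);print('ball',a[1],b[1],tri(S,a[0],D,b[0]))
a=blob(S,(247,185),14,dark);b=blob(D,(321,188),14,dark);print('grip',a[:2],b[:2])
print(tri(S,a[0],D,b[0]))
ta=(a[2][a[3]<=a[3].min()+1].mean(),a[3].min());tb=(b[2][b[3]<=b[3].min()+1].mean(),b[3].min())
print('top',ta,tb,tri(S,ta,D,tb))
for n,s,t in(('short',(325,203),(332,278)),('tall',(296,312),(200,238))):
    a=blob(S,s,22,blue);b=blob(D,t,20,blue);print(n,a[1],b[1],tri(S,a[0],D,b[0]))
# bright base/table
for nm,d,s,r in(('S',S,(246,240),48),('D',D,(292,215),46)):
    i=d['img'].astype(int);m=((i.min(2)>120)).astype(np.uint8)
    x,y=s;w=np.zeros_like(m);w[y-r:y+r,x-r:x+r]=1
    cv2.imwrite(f'pics/c{nm}.png',cv2.resize(cv2.cvtColor(d['img'],cv2.COLOR_RGB2BGR)[y-90:y+70,x-95:x+115] if nm=='S' else cv2.cvtColor(d['img'],cv2.COLOR_RGB2BGR)[y-80:y+160,x-80:x+80],None,fx=3.7 if nm=='S' else 2.5,fy=3.7 if nm=='S' else 2.5,interpolation=cv2.INTER_CUBIC))
E
```

```text
ball [413 189   9   8  38] [298 334  10  10  66] (array([376.4, 354.4, 108. ]), np.float64(2.864306949157942))
grip (array([250. , 180.5]), array([250, 179,   1,   4,   4], dtype=int32)) (array([320. , 187.6]), array([316, 179,   8,  20, 124], dtype=int32))
(array([533.8, -53.5, 157.5]), np.float64(8.888799137702376))
top (np.float64(250.0), np.int64(179)) (np.float64(319.26666666666665), np.int64(179)) (array([541.5, -53.8, 176.4]), np.float64(5.469726149740737))
short [320 191  11   8  55] [323 267  17  25 307] (array([405.9, 119.9,  42.5]), np.float64(24.15732730539545))
tall [286 295  20  34 466] [192 222  18  30 336] (array([790.2, 161.6,  30.1]), np.float64(3.5552533041877665))
```

View pics/cS.png

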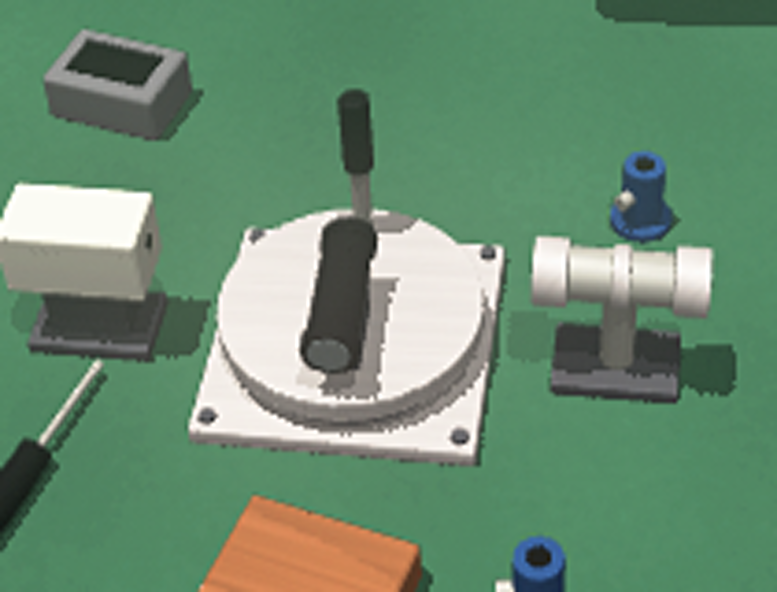

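The crop shows (in full-frame pixels) the handle top at (246.7,176.2), the base's screws at (207.2,262.2), (275.3,267.8), (282.9,218.4) and (220.5,213.8), the short holder's top at (325.3,194), and the tube mouth at (239.4,245.4).

```bash
python3 - <<'E'
from h import *
np.set_printoptions(precision=1,suppress=True)
S=dict(np.load('pics/scene0.npz'));D=dict(np.load('pics/side0.npz'))
sc=[plane(S,u,30) for u in((207.2,262.2),(275.3,267.8),(282.9,218.4),(220.5,213.8))]
print(np.array(sc));c=np.mean(sc,0);print('centre',c)
e=(sc[2]-sc[3]+sc[1]-sc[0])[:2];f=(sc[0]-sc[3]+sc[1]-sc[2])[:2]
print('yaw',np.arctan2(-e[0],e[1]),np.arctan2(f[1],f[0]))
print('handle',plane(S,(246.7,176.2),175),plane(D,(320.7,180),175),tri(S,(246.7,176.2),D,(320.7,180)))
print('mouth',plane(S,(239.4,245.4),95));print('short',plane(S,(325.3,194),60),plane(D,(332.5,270.5),60))
print('expander',plane(S,(299.6,223.2),95),plane(S,(338.8,225.9),95))
print('shutter base',plane(S,(410,226),25),plane(D,(285,353),25))
E
```

```text
[[ 723.  -100.7   30. ]
 [ 680.6   67.4   30. ]
 [ 512.6   25.1   30. ]
 [ 555.1 -143.9   30. ]]
centre [617.8 -38.   30. ]
yaw 0.2468696227356628 0.2492289041992578
handle [535.4 -63.9 175. ] [537.2 -57.3 175. ] (array([537.5, -61.3, 174.6]), np.float64(5.211911429395956))
mouth [694.1 -19.6  95. ]
short [410.3 113.5  60. ] [413.7 117.4  60. ]
expander [573.4  93.4  95. ] [548.6 189.1  95. ]
shutter base [417.6 356.1  25. ] [417. 361.  25.]
```

```bash
python3 - <<'E'
from h import *
a=cv2.imread('pics/scene0.png')[165:265,370:470];b=cv2.imread('pics/side0.png')[305:385,245:345]
cv2.imwrite('pics/sh.png',np.hstack([cv2.resize(a,(400,400),interpolation=2),cv2.resize(b,(400,320),interpolation=2) if 0 else cv2.copyMakeBorder(cv2.resize(b,(400,320),interpolation=2),0,80,0,0,0)]))
E
```

```text
(no output)
```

View pics/sh.png

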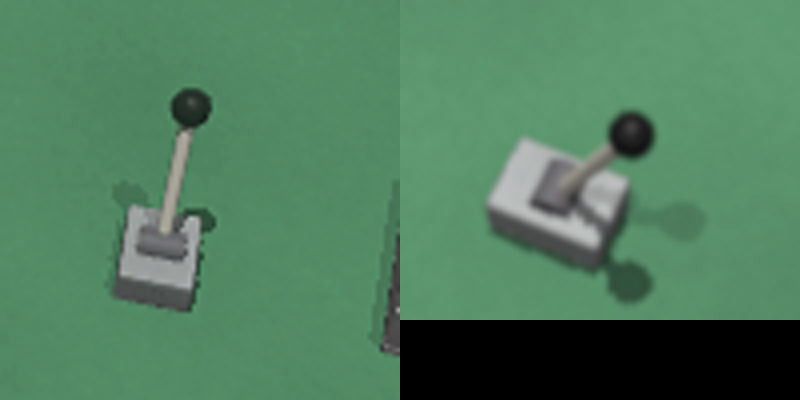

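Left panel: housing top corners at crop (130,207), (200,218), (192,285), (120,272), lever ball at (190,107); right panel: ball at (232,134) of its crop. The lever leans toward the robot. Solving for the shutter while moving to look from the wrist over the turntable.

```bash
python3 - <<'E'
from h import *
np.set_printoptions(precision=2,suppress=True)
S=dict(np.load('pics/scene0.npz'));D=dict(np.load('pics/side0.npz'))
p=[plane(S,(370+a/4,165+b/4),25)[:2] for a,b in((130,207),(200,218),(192,285),(120,272))]
print(np.array(p),np.mean(p,0));f=p[2]-p[1]+p[3]-p[0];e=p[1]-p[0]+p[2]-p[3]
print('yaw',np.arctan2(f[1],f[0]),np.arctan2(-e[0],e[1]))
b,_=tri(S,(417.5,191.8),D,(303,338.5));print('ball',b,_,np.mean(p,0)-b[:2])
print(sense()['tcp_rot'],sense()['eef_pos'])
E
```

```text
[[389.54 330.58]
 [383.76 377.35]
 [447.69 382.52]
 [452.32 335.72]] [418.33 356.54]
yaw 0.08115450008673014 0.11077146020553912
ball [374.87 354.65 111.49] 3.3828503237805485 [43.45  1.89]
[-3.14  0.    0.42] [ 256.84 -569.36  247.63]
```

Emit:
send_rows([
  [[0.03,0.05,0.01,0,0,0,1],[0.03,0.05,0.01,0,0,0,1],[0.03,0.05,0.01,0,0,0,1],[0.03,0.05,0.01,0,0,0,1],[0.03,0.05,0.01,0,0,0,1],[0.03,0.05,0.01,0,0,0,1],[0.02,0.05,0.01,0,0,0,1],[0.0,0.05,0.01,0,0,0,1],[0,0.05,0.01,0,0,0,1],[0,0.04,0.01,0,0,0,1]],
])

```text
clock: 1.1
eef_pos: [426.8, -130.1, 337.8]
tcp_rot: [-3.141, 0.0, 0.424]
contact_force: [1.5, 0.2, 0.2]
opening: 1.003
grasp_force: 0.0
```

Emit:
send_rows([
  [[0.0,0,0,0,0,0,1],[0,0,0,0,0,0,1]],
])

```text
clock: 1.3
eef_pos: [427.5, -131.9, 337.9]
tcp_rot: [3.141, -0.0, 0.426]
contact_force: [0.6, -0.0, -0.3]
opening: 1.0
grasp_force: 0.0
```

```bash
cat >> h.py <<'E'
def wsnap(f):
    s=sense();d=grab_frame('wrist')
    from scipy.spatial.transform import Rotation as Ro
    T=np.eye(4);T[:3,:3]=Ro.from_euler('xyz',s['tcp_rot']).as_matrix();T[:3,3]=s['eef_pos']
    M=np.linalg.inv(T@np.array(d['T_tool_cam']))
    d['rvec']=cv2.Rodrigues(M[:3,:3])[0];d['tvec']=M[:3,3];np.savez(f'pics/{f}.npz',**d)
    cv2.imwrite(f'pics/{f}.png',cv2.cvtColor(d['img'],cv2.COLOR_RGB2BGR));return d
E
python3 - <<'E'
from h import *
d=wsnap('w1');print(sense()['eef_pos'],ray(d,(280,210)))
E
```

```text
[ 427.37828006 -132.6291178   337.55543612] (array([ 494.70422074, -100.89426871,  462.59628337]), array([-0.25869665, -0.12046335, -0.95841777]))
```

View pics/w1.png

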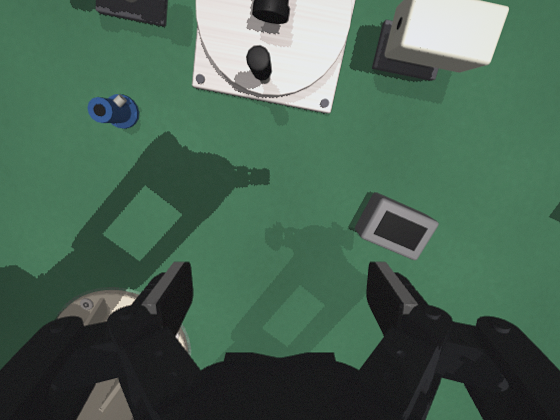

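The wrist view shows the handle's top at (259,54), near base screws at (201,78) and (324,103), and the short holder's top at (101,109).

```bash
python3 - <<'E'
from h import *
np.set_printoptions(precision=1,suppress=True)
W=dict(np.load('pics/w1.npz'));S=dict(np.load('pics/scene0.npz'));D=dict(np.load('pics/side0.npz'))
print(plane(W,(259,54),175),tri(W,(259,54),S,(246.7,176.2)),tri(W,(259,54),D,(320.7,180)))
print('screws',plane(W,(201,78),30),plane(W,(324,103),30),tri(W,(201,78),S,(282.9,218.4)),tri(W,(324,103),S,(220.5,213.8)))
print('short',plane(W,(101,109),60))
E
```

```text
[538.6 -61.5 175. ] (array([538.3, -62.1, 177.9]), np.float64(0.5510487071269062)) (array([539. , -61. , 171.4]), np.float64(0.3309644433970281))
screws [502.   17.6  30. ] [ 542.1 -146.7   30. ] (array([502.1,  20.9,  18.3]), np.float64(0.2897756140726212)) (array([ 544. , -149.2,   17.6]), np.float64(2.539071423612069))
short [413.9 113.4  60. ]
```

Emit:
send_rows([
  [[-0.006,0.03,0,0,0,-0.02,-1],[-0.006,0.03,0,0,0,-0.02,-1],[-0.006,0.03,0,0,0,-0.02,-1],[-0.006,0.03,0,0,0,-0.02,-1],[-0.006,0.03,0,0,0,-0.02,-1],[-0.006,0.03,0,0,0,-0.02,-1],[-0.006,0.03,0,0,0,-0.02,-1],[-0.006,0.03,0,0,0,-0.02,-1],[-0.006,0.03,0,0,0,-0.02,-1],[-0.006,0.03,0,0,0,-0.02,-1]],
])

```text
clock: 2.35
eef_pos: [367.7, 167.6, 337.2]
tcp_rot: [3.141, 0.001, 0.221]
contact_force: [0.2, -0.8, 1.4]
opening: 0.005
grasp_force: 0.0
```

Emit:
send_rows([
  [[-0.008,0.03,-0.01,0,0,-0.02,-1],[-0.008,0.03,-0.01,0,0,-0.02,-1],[-0.008,0.03,-0.01,0,0,-0.02,-1],[-0.008,0.03,-0.01,0,0,-0.02,-1],[-0.008,0.03,-0.01,0,0,-0.02,-1],[-0.006,0.03,-0.01,0,0,-0.02,-1],[0,0,-0.02,0,0,0,-1],[0,0,0,0,0,0,-1],[0,0,0,0,0,0,-1]],
])

```text
clock: 3.25
eef_pos: [322.0, 346.5, 257.3]
tcp_rot: [3.14, 0.001, 0.102]
contact_force: [0.1, -0.7, -0.9]
opening: 0.004
grasp_force: 0.0
```

```bash
python3 - <<'E'
from h import *
d=wsnap('w2');s=sense();print(s['eef_pos'],s['tcp_rot'],s['qpos'],s['opening'])
E
```

```text
[322.24330286 346.78944207 257.96393321] [3.14112975e+00 1.92952185e-04 1.02279790e-01] [ 8.19055011e-01  1.03871260e-01  1.93537048e+00 -2.49013118e-04
  1.10280051e+00  2.28768388e+00] -0.002975820857395665
```

View pics/w2.png

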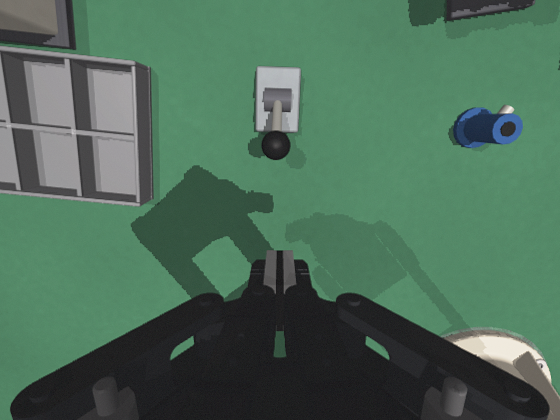

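The ball is at (276,145), in line with the closed fingers (279,255). Descending, then pushing along +x.

Emit:
send_rows([
  [[0,0.003,-0.04,0,0,0,-1],[0,0,-0.04,0,0,0,-1],[0,0,-0.04,0,0,0,-1],[0,0,-0.025,0,0,0,-1],[0,0,0,0,0,0,-1],[0.015,0.001,0,0,0,0,-1],[0.015,0.001,0,0,0,0,-1],[0.015,0.002,0,0,0,0,-1],[0.015,0.002,0,0,0,0,-1],[0.015,0.001,0,0,0,0,-1]],
])

```text
clock: 4.3
eef_pos: [398.4, 358.0, 113.5]
tcp_rot: [-3.141, -0.001, 0.103]
contact_force: [-0.6, -0.0, 1.6]
opening: 0.001
grasp_force: 0.4
```

Emit:
send_rows([
  [[0.012,0.001,0,0,0,0,-1],[0.012,0.001,0,0,0,0,-1],[0.008,0.001,0,0,0,0,-1],[0.006,0.001,0,0,0,0,-1],[0,0,0,0,0,0,-1],[0,0,0,0,0,0,-1]],
])

```text
clock: 4.9
eef_pos: [434.2, 361.5, 112.6]
tcp_rot: [3.141, 0.0, 0.104]
contact_force: [-0.7, 0.1, 0.3]
opening: -0.003
grasp_force: 0.0
```

```bash
python3 - <<'E'
from h import *
S=snap('scene','s2');D=snap('side','d2');s=sense();print(s['eef_pos'],s['contact_force'])
a=S['img'][130:250,350:470];b=D['img'][290:400,250:370]
cv2.imwrite('pics/s2c.png',cv2.cvtColor(np.hstack([cv2.resize(a,(400,400),interpolation=2),cv2.resize(b,(400,400),interpolation=2)]),cv2.COLOR_RGB2BGR))
E
```

```text
[434.02179695 361.52200869 112.74470474] [ 0.2925352   0.15433913 -0.11808525]
```

View pics/s2c.png

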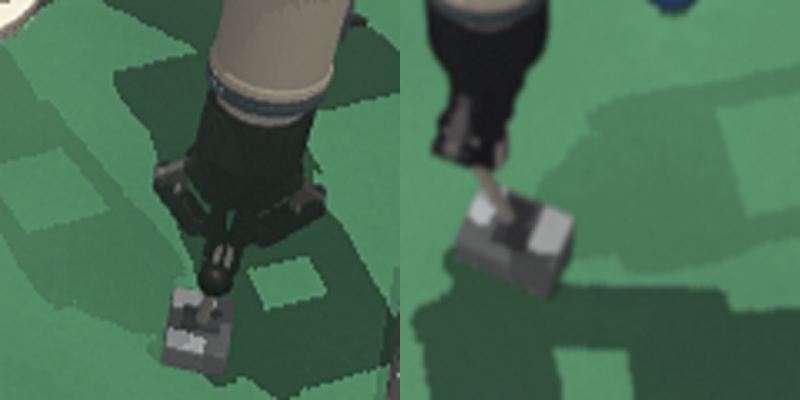

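The lever now leans away from the robot, with the ball ahead of the fingers at about (217,278) in the left crop. I'll push on in small steps until the stop is felt.

Emit:
send_rows([
  [[0.004,0,0,0,0,0,-1],[0.004,0,0,0,0,0,-1],[0,0,0,0,0,0,-1]],
])

```text
clock: 5.3
eef_pos: [441.8, 361.5, 112.6]
tcp_rot: [3.141, 0.002, 0.103]
contact_force: [-3.9, 0.6, 2.6]
opening: 0.001
grasp_force: 2.4
```

Emit:
send_rows([
  [[0.004,0.001,0,0,0,0,-1],[0.002,0,0,0,0,0,-1],[0,0,0,0,0,0,-1]],
])

```text
clock: 5.6
eef_pos: [442.7, 361.4, 112.2]
tcp_rot: [3.139, 0.012, 0.102]
contact_force: [-26.7, 0.8, 15.6]
opening: -0.001
grasp_force: 13.4
```

The stop is reached at -27 N. Backing off and rising, then heading to the handle.

Emit:
send_rows([
  [[-0.016,0,0,0,0,0,-1],[-0.03,0,0,0,0,0,-1],[-0.03,0,0.01,0,0,0,-1],[0,0,0.03,0,0,0,-1],[0,0,0.03,0,0,0,1],[0,0,0.03,0,0,0,1],[0,0,0.03,0,0,0,1],[0,0,0.02,0,0,0,1],[0,0,0,0,0,0,1]],
])

```text
clock: 6.5
eef_pos: [373.8, 363.8, 265.9]
tcp_rot: [-3.138, -0.005, 0.104]
contact_force: [0.8, -0.3, 1.1]
opening: 0.845
grasp_force: 0.0
```

Emit:
send_rows([
  [[0.012,-0.03,0,0,0,0.012,1],[0.012,-0.03,0,0,0,0.012,1],[0.012,-0.03,0,0,0,0.012,1],[0.012,-0.03,0,0,0,0.012,1],[0.012,-0.03,0,0,0,0.012,1],[0.012,-0.03,0,0,0,0.012,1],[0.012,-0.03,0,0,0,0.012,1],[0.012,-0.03,0,0,0,0.012,1],[0,0,0,0,0,0,1]],
])

```text
clock: 7.4
eef_pos: [469.1, 119.7, 261.8]
tcp_rot: [3.14, 0.0, 0.198]
contact_force: [-0.1, 0.3, -0.7]
opening: 1.002
grasp_force: 0.0
```

```bash
python3 - <<'E'
from h import *
S=snap('scene','s3');D=snap('side','d3');s=sense();print(s['eef_pos'],s['tcp_rot'])
for d,b in((S,(365,470,165,265)),(D,(245,345,300,400))):
    i=d['img'][b[2]:b[3],b[0]:b[1]];m=(i.max(2)<48).astype(np.uint8)
    n,l,st,c=cv2.connectedComponentsWithStats(m)
    print([(st[k].tolist(),(c[k]+[b[0],b[2]]).round(1).tolist()) for k in range(1,n) if st[k,4]>25])
E
```

```text
[468.19023912 121.9846127  261.90745774] [-3.14149459e+00  1.00594803e-03  1.97691215e-01]
[([44, 47, 10, 9, 60], [413.6, 216.5])]
[([15, 20, 9, 9, 63], [264.1, 324.4])]
```

Emit:
send_rows([
  [[0.012,-0.03,0,0,0,0.012,1],[0.012,-0.03,0,0,0,0.012,1],[0.012,-0.03,0,0,0,0.012,1],[0.012,-0.03,0,0,0,0.012,1],[0.012,-0.03,0,0,0,0.012,1],[0.01,-0.03,0,0,0,0.012,1],[0,0,0,0,0,0,1],[0,0,0,0,0,0,1]],
])

```text
clock: 8.3
eef_pos: [538.1, -56.7, 262.1]
tcp_rot: [-3.141, 0.001, 0.271]
contact_force: [-0.3, 0.8, -0.8]
opening: 1.001
grasp_force: 0.0
```

```bash
python3 - <<'E'
from h import *
np.set_printoptions(precision=1,suppress=True)
S=dict(np.load('pics/scene0.npz'));D=dict(np.load('pics/side0.npz'))
b=tri(S,(413.6,216.5),D,(264.1,324.4));print('ball',b)
d=wsnap('w3');s=sense();print(s['eef_pos'],s['tcp_rot'])
print(cv2.projectPoints(np.array([[538.6,-61.5,175.]]),d['rvec'],d['tvec'],d['mtx'],None)[0])
E
```

```text
ball (array([467.1, 361.3, 108.4]), np.float64(4.663562018933218))
[537.9 -56.2 262.2] [-3.1  0.   0.3]
[[[286.3 224.8]]]
```

View pics/w3.png

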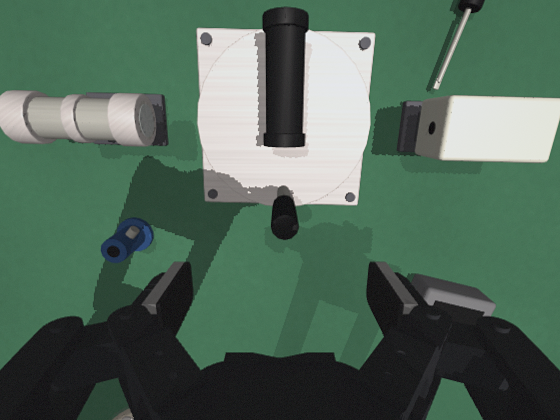

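Ball is now at (467,361), so the lever has swung fully over. The wrist view shows the handle top at (285,227), as predicted, and screws at (206,39), (365,43), (350,197), (213,194). Descending around the handle and narrowing to a loose cage.

Emit:
send_rows([
  [[0,-0.005,0,0,0,0,1],[0,0,-0.03,0,0,0,1],[0,0,-0.03,0,0,0,1],[0,0,-0.03,0,0,0,1],[0,0,-0.02,0,0,0,1],[0,0,0,0,0,0,-0.3],[0,0,0,0,0,0,-0.3],[0,0,0,0,0,0,-0.3],[0,0,0,0,0,0,-0.3]],
])

```text
clock: 9.25
eef_pos: [539.3, -62.4, 154.1]
tcp_rot: [3.141, -0.002, 0.272]
contact_force: [0.1, 0.5, -0.3]
opening: 0.35
grasp_force: 0.0
```

```bash
python3 - <<'E'
from h import *
np.set_printoptions(precision=1,suppress=True)
W=dict(np.load('pics/w3.npz'))
for z in(18,30):
    p=np.array([plane(W,u,z)[:2] for u in((206,39),(365,43),(350,197),(213,194))]);f=p[0]-p[3]+p[1]-p[2];print(p,p.mean(0),'yaw*1000',1000*np.arctan2(f[1],f[0]))
print(sense())
c=p.mean(0)
E
```

```text
[[ 671.1   65.1]
 [ 714.4 -105.2]
 [ 544.1 -148. ]
 [ 500.9   21.4]] [607.6 -41.7] yaw*1000 248.7560573652636
[[ 669.    61.8]
 [ 711.  -103. ]
 [ 546.2 -144.4]
 [ 504.4   19.5]] [607.7 -41.5] yaw*1000 248.75605736526364
{'clock': 9.25, 'qpos': array([-0.1,  0.3,  1.9, -0. ,  0.9,  1.2]), 'qvel': array([-0.,  0.,  0., -0., -0., -0.]), 'joint_efforts': array([  0.1, -53.1, -28.2,   0. ,   0. ,   0. ]), 'eef_pos': array([539.3, -62.4, 154.1]), 'tcp_rot': array([ 3.1, -0. ,  0.3]), 'contact_force': array([ 0.1,  0.5, -0.3]), 'wrist_torque': array([-0. ,  0. , -0.1]), 'grasp_force': 0.0, 'opening': 0.3495751484830633}
```

Axis at (607.6,-41.6), base yaw 0.249. Now sweeping the handle anticlockwise along the arc at 0.8 rad/s.

Emit:
send_rows([
  [[0,0,0,0,0,0,-0.4],[0,0,0,0,0,0,-0.4],[0.0018,-0.0055,0,0,0,0.08,-0.4],[0.0022,-0.0053,0,0,0,0.08,-0.4],[0.0026,-0.0051,0,0,0,0.08,-0.4],[0.003,-0.0049,0,0,0,0.08,-0.4],[0.0034,-0.0046,0,0,0,0.08,-0.4],[0,0,0,0,0,0,-0.4]],
])

```text
clock: 10.05
eef_pos: [551.3, -86.8, 153.1]
tcp_rot: [-3.14, -0.001, 0.674]
contact_force: [-2.0, 5.2, 3.1]
opening: 0.303
grasp_force: 2.8
```

Emit:
send_rows([
  [[0.0038,-0.0044,0,0,0,0.08,-0.4],[0.0041,-0.004,0,0,0,0.08,-0.4],[0.0044,-0.0037,0,0,0,0.08,-0.4],[0.0047,-0.0033,0,0,0,0.08,-0.4],[0.005,-0.0029,0,0,0,0.08,-0.4],[0.0052,-0.0025,0,0,0,0.08,-0.4],[0.0054,-0.0021,0,0,0,0.08,-0.4],[0,0,0,0,0,0,-0.4]],
])

```text
clock: 10.85
eef_pos: [584.1, -110.7, 152.8]
tcp_rot: [-3.141, -0.0, 1.234]
contact_force: [0.3, -0.5, 0.4]
opening: 0.3
grasp_force: 0.0
```

Emit:
send_rows([
  [[0.0055,-0.0017,0,0,0,0.08,-0.4],[0.0056,-0.0012,0,0,0,0.08,-0.4],[0.0057,-0.0008,0,0,0,0.08,-0.4],[0.0058,-0.0003,0,0,0,0.08,-0.4],[0.0058,0.0001,0,0,0,0.08,-0.4],[0.0057,0.0006,0,0,0,0.08,-0.4],[0.0057,0.001,0,0,0,0.08,-0.4],[0.0018,0.0004,0,0,0,0.025,-0.4],[0,0,0,0,0,0,-0.4],[0,0,0,0,0,0,-0.4]],
])

```text
clock: 11.85
eef_pos: [625.8, -112.8, 152.8]
tcp_rot: [3.141, 0.0, 1.815]
contact_force: [-0.5, 0.0, 0.6]
opening: 0.302
grasp_force: 0.0
```

Open, rise, back away and check.

Emit:
send_rows([
  [[0,0,0,0,0,0,0.5],[0,0,0,0,0,0,0.5],[0,0,0,0,0,0,0.5],[0,0,0.03,0,0,0,0.5],[0,0,0.03,0,0,0,0.5],[0,0,0.03,0,0,0,0.5],[0,0,0.03,0,0,0,0.5],[-0.03,-0.03,0.02,0,0,0,0.5],[-0.03,-0.04,0,0,0,0,0.5],[-0.03,-0.04,0,0,0,0,0.5]],
])

```text
clock: 12.85
eef_pos: [535.1, -223.5, 293.8]
tcp_rot: [3.14, 0.001, 1.818]
contact_force: [0.6, -0.3, -0.6]
opening: 0.752
grasp_force: 0.0
```

Emit:
send_rows([
  [[-0.03,-0.04,0,0,0,0,0.5],[-0.03,-0.04,0,0,0,0,0.5],[-0.03,-0.04,0,0,0,0,0.5],[-0.03,-0.04,0,0,0,0,0.5],[-0.03,-0.04,0,0,0,0,0.5],[0,0,0,0,0,0,0.5],[0,0,0,0,0,0,0.5]],
])

```text
clock: 13.55
eef_pos: [384.7, -423.5, 292.7]
tcp_rot: [3.141, -0.0, 1.814]
contact_force: [0.0, 0.3, 0.5]
opening: 0.752
grasp_force: 0.0
```

```bash
python3 - <<'E'
from h import *
S=snap('scene','s4');print(sense()['eef_pos'],sense()['contact_force'])
cv2.imwrite('pics/s4c.png',cv2.cvtColor(cv2.resize(S['img'][145:335,140:450],(790,484),interpolation=2),cv2.COLOR_RGB2BGR))
E
```

```text
[ 385.45926255 -422.67452327  292.70125462] [ 0.40793376 -0.10402831 -0.18063274]
```

View pics/s4c.png

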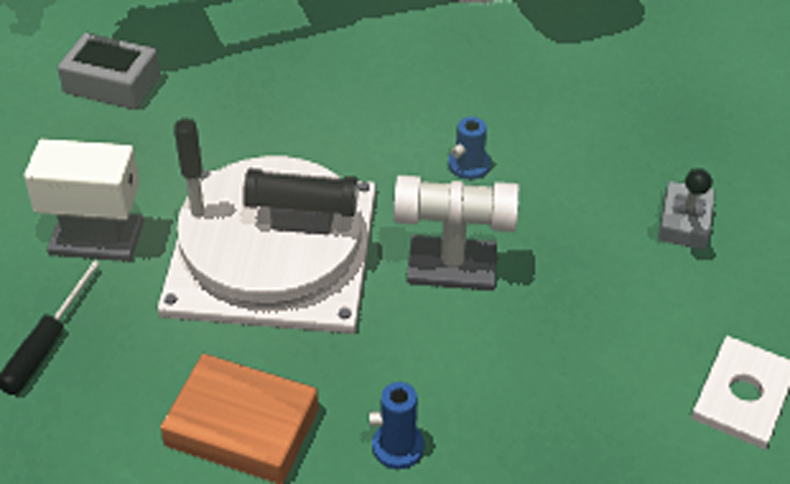

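The tube, from (252,188) to (349,194), points at the expander, whose collars are at (407,201) and (507,207). The shutter ball leans away from the robot at (698,181), and nothing else has moved. One numeric check before handing in.

```bash
python3 - <<'E'
from h import *
S=dict(np.load('pics/s4.npz'));f=lambda u,z:plane(S,(140+u[0]/2.548,145+u[1]/2.547),z)[:2]
h=f((186,124),175);a=np.array([607.6,-41.6]);print(h,np.arctan2(*(a-h)[::-1])-.2488)
t,m,e1,e2=[f(u,95) for u in((252,188),(349,194),(407,201),(507,207))]
d=(e2-e1)/np.linalg.norm(e2-e1);c=(e1+e2)/2;w=m-c;print('lateral',w@[-d[1],d[0]],'dist',np.linalg.norm(w),'ang',np.arctan2(*(m-t)[::-1]),np.arctan2(*d[::-1]))
E
```

```text
[ 624.13364085 -115.86409624] 1.5410567152750794
lateral 4.853361806552371 dist 107.84274022387144 ang 1.8341732203026473 1.8370317791303108
```

The offset is within tolerance, but that measurement is noisy. I'll take a closer look from above.

Emit:
send_rows([
  [[0.025,0.03,0.01,0,0,0,0.5],[0.025,0.03,0.01,0,0,0,0.5],[0.025,0.03,0.01,0,0,0,0.5],[0.025,0.03,0.01,0,0,0,0.5],[0.025,0.03,0.01,0,0,0,0.5],[0.025,0.03,0.01,0,0,0,0.5],[0.025,0.03,0,0,0,0,0.5],[0.025,0.03,0,0,0,0,0.5],[0.025,0.03,0,0,0,0,0.5],[0.02,0.03,0,0,0,0,0.5]],
])

```text
clock: 14.6
eef_pos: [632.0, -119.1, 352.7]
tcp_rot: [3.141, -0.0, 1.819]
contact_force: [1.2, -0.4, -0.3]
opening: 0.754
grasp_force: 0.0
```

Emit:
send_rows([
  [[0,0,0,0,0,0,0.5],[0,0,0,0,0,0,0.5],[0,0,0,0,0,0,0.5]],
])

```text
clock: 14.9
eef_pos: [630.2, -122.4, 352.7]
tcp_rot: [-3.141, 0.0, 1.818]
contact_force: [0.7, -0.4, -0.6]
opening: 0.751
grasp_force: 0.0
```

```bash
python3 - <<'E'
from h import *
wsnap('w5');print(sense()['eef_pos'])
E
```

```text
[ 630.06981235 -122.85117455  352.81494717]
```

View pics/w5.png

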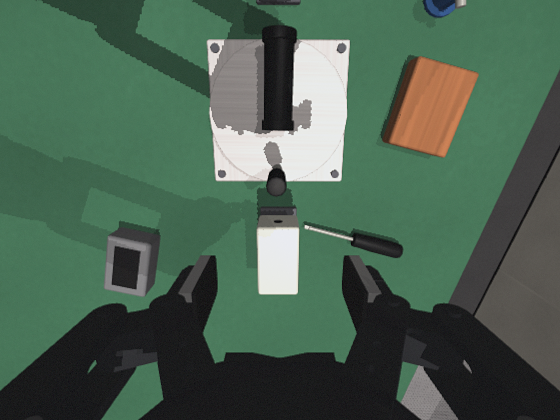

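From above, the tube runs from its tail at (277.5,127) to its mouth at (279.5,32). The base's midline is at column 278.5, so the mouth is only 1–2 mm off line. The arm is clear of everything.

```bash
python3 -c "
from rig import *
print(sign_off())"
```

```text
the job is handed in; nothing more can be done
None
```

The job is handed in: the shutter is closed, and the turntable was turned steadily until the lens tube faced the expander at its detent, 1–2 mm off line by the last wrist view. No loose item looked moved in the last views, and the arm was clear of everything; the hand-in gave no verdict.

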